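Tip the cooler box onto its base and push it against its stop

TASK

The white foam cooler box was left standing on its end. Push near its top to tip it over away from you onto its base, lid up, then gently push it along the worktop until its end sits flat against the rubber-faced blue stop rail, about centred on it, and move clear. Only push it with the fingers: do not take it between the fingers or lift it, and leave the two dropper bottles and the sample cup standing where they are.

Things in the scene. Friction and masses are not known exactly. Their poses are not given: they have to be found in the camera images.
- cooler_center (a point): centre of the white foam cooler box: 86 (its x) x 129 (y) x 54 mm (z, out of the lid), about 0.25 kg, friction about 0.6. It starts on its small end, y up, lid side (z) facing back to the robot, base side facing the rail. Pushed near the top of the lid side it tips on its lower far edge, falls by itself past 0.4 rad and ends with y towards the rail, 20 to 65 mm short of it
- stop_face (a point): foot of the middle of the rail's contact face, at worktop height. The fixed stop rail is a blue angle bracket faced with a black rubber strip, 110 mm long (along y), 28 mm high, 40 mm deep. Its x axis is level and points into the face, the way the box must be pushed; free worktop lies on the -x side
- blue_dropper: white dropper bottle with a blue cap, 27 mm across, 74 mm tall, loose; origin at the centre of its underside, z up; bystander
- red_dropper: white dropper bottle with a red cap, 29 mm across, 78 mm tall, loose; origin at the centre of its underside, z up; bystander
- sample_cup: lidded sample cup with a blue lid, 52 mm across, 50 mm tall, loose; origin at the centre of its underside, z up; bystander
Not all that is in view belongs to the job. Several things look just like the part that bears cooler_center: the one meant starts farthest from the robot's base.

How it is judged:
By the outcome, as a careful person would: the job done as asked, in the order asked, and still so for the second after the job is handed in, with the robot touching nothing.
It also fails if it takes over 42 s, if anything falls off the work surface, if the arm or the gripper's body presses on something with over 40 N, if the wrist force passes 120 N, or if a joint passes its speed limit or range.

ROBOT

A 6-joint arm with a two-finger parallel gripper is mounted at the origin on a cart in front of the work surface, level with it; the furniture and walls round the work are solid. World frame = base frame: x ahead of the robot, y to its left, z up, the work surface at z = 0. Lengths are in m, angles in rad, forces in N, time in s.
With the tool pointing down it reaches from about 0.25 to 0.775 m from the base axis. Payload 4 kg.
Tool frame: the origin (TCP) lies midway between the tips of the shut fingers; the grasp point (between the pads) lies 19 mm behind it; z points along the fingers, y is the direction in which the jaws open and shut (so a half turn about z gives the same grasp; the last joint's range is limited). The gripper opens to 94 mm and grips with 3 to 60 N. Pads are 16 mm wide; open, the fingers measure 119 mm over their backs; the gripper's body (75 mm by 177 mm) begins 78 mm behind the grasp point.
Start: joints at [1.138, 0.087, 1.371, -0, 1.684, -0.103], TCP at [0.178, 0.52, 0.206] pointing down, gripper open.
Joint ranges: [-3.1, 3.1], [-0.76, 2.03], [0.27, 2.55], [-1.08, 4.22], [0.17, 2.65], [-2.57, 2.57]. Speed limits (rad/s): [2.79, 2.79, 3.14, 3.14, 3.14, 3.14].

INTERFACE

Orientations are given as [roll, pitch, yaw] about the fixed x, y, z axes, in that order (R = Rz(yaw) Ry(pitch) Rx(roll)).
In Python, from bench import robot, cams gives the robot as it stands.
- The arm moves only by the tool step_arm, never from a script. Its argument "plan" is a list that holds one entry, the list of rows, each a list of 5 numbers: the shift along the world's x, y, z in mm, then the turn about the world's z in rad, then the opening in per cent of the stroke, from 0 (shut) to 100 (fully open). In form: [[[tx, ty, tz, turn, fingers], ...]]. A call has 1 to 8 rows; each row is the pose to reach, as a shift and turn from the pose commanded when the call began; what a row does not reach only later rows make up. A row lasts 1/12 s, in which the tool goes at most 41.7 mm and 7.16 degrees, less where a joint would pass 70% of its speed; a pose out of reach is approached as far as the arm can. A call with a gripper value outside its range is refused whole. The fingers move at their own pace and stop on an object; the grip force is fixed at half the most. Time passes only in rows, so rows that repeat a pose let the fingers close. It gives the time, the measured TCP pose, the force and the opening at its end, in the units of the state.
- robot.get_obs(): the state, without advancing time (a new reading comes with each control period).
- cams.snapshot(name): name is "scene" or "side" or "wrist"; returns a dict with "frame" (400x640x3 uint8, red, green, blue), "camera_matrix" (3x3 intrinsics, pixels), "origin" and "attitude" of the camera in the world; the wrist camera has in their place "T_tool_cam" (4x4, takes a point from camera to tool coordinates, whose origin is the TCP and whose axes are the flange's). Camera axes: x right, y down, z forward; pixel columns grow to the right and rows downward; lengths in m; the calibration is good to about 2 mm. The wrist camera is an equidistant fisheye: a pixel r from the principal point sees the ray r / f radians off the axis. A picture is of the moment at which its call begins: read the wrist's pose just before it. There is no depth.
- robot.close_job(): hands the job in, once; it reports no verdict.
The state is a dict: "time": time; "joint_positions": joint angles; "qvel": joint speeds; "joint_torque": joint torques, N m; "tool_pos": TCP position; "ee_rot": TCP orientation; "wrist_force": force on the tool from outside, world axes, zero at the start; "wrist_torque": the same for the moment, N m; "width": finger opening in m.
Only numpy, scipy, OpenCV 4.12 (cv2) and the standard library are available. Lean on these libraries where they do the work, as an engineer would, in place of code of your own. Each camera call takes 0.05 s, during which the arm holds its last target. There are 200 camera calls.

## Working session

There is one attempt and no reset: what is moved stays moved. The work goes in short steps, Python scripts to look and compute and a tool call to move; the robot and the scene stay as the last step left them, time stands still between calls to the robot, and variables do not carry over. Pictures are saved under pics/ and viewed, about 8 in all and at most 12, crops included, and the job is handed in when it is done.

Besides the shell and the picture viewer there is one more tool, called after "Request:" by a JSON object that holds its "fn" and its "kwargs". step_arm: Moves the arm, as the interface text tells. Its arguments: {"type":"object","properties":{"plan":{"type":"array"}},"required":["plan"]}

```bash
mkdir -p pics; ls; cat > h.py <<'E'
import numpy as np, cv2
from bench import robot, cams
def snap(n,f=None):
    s=cams.snapshot(n)
    if f: cv2.imwrite('pics/'+f,s['frame'][:,:,::-1])
    return s
def R(s):
    a=np.array(s['attitude'],float)
    if a.shape==(3,3): return a
    from scipy.spatial.transform import Rotation as Ro
    return (Ro.from_euler('xyz',a) if a.size==3 else Ro.from_quat(a)).as_matrix()
def ray(s,p):
    d=np.linalg.inv(s['camera_matrix'])@np.array([p[0],p[1],1.]); d=R(s)@d
    return np.array(s['origin']),d/np.linalg.norm(d)
def onz(s,p,z=0):
    o,d=ray(s,p); return o+d*(z-o[2])/d[2]
def proj(s,P):
    c=R(s).T@(np.array(P)-np.array(s['origin'])); c=np.array(s['camera_matrix'])@c; return c[:2]/c[2]
E
python3 - <<'E'
from h import *
import pickle
D={}
for n in('scene','side'):
    D[n]=snap(n,n+'1.png'); print(n,D[n]['origin'],D[n]['attitude'],D[n]['camera_matrix'])
pickle.dump(D,open('d1.pkl','wb'))
o=robot.get_obs();print(o)
E
```

```text
pics
scene [-0.13237797  0.4696248   0.45208594] [-1.98825704  0.02532934 -2.17818146] [[420.13476732   0.         310.20183763]
 [  0.         420.13476732 204.07551822]
 [  0.           0.           1.        ]]
side [ 0.45765068 -0.72128775  0.6627477 ] [-2.2601896   0.00266617 -0.1375607 ] [[395.36551136   0.         324.35544077]
 [  0.         395.36551136 196.17051352]
 [  0.           0.           1.        ]]
{'time': 0.1, 'joint_positions': array([ 1.13788774e+00,  8.79133735e-02,  1.37208011e+00,  4.25697156e-06,
        1.68357991e+00, -1.03099075e-01]), 'qvel': array([-5.26746384e-04,  6.09493166e-04, -3.71653799e-03, -1.98487253e-03,
        1.28795764e-05,  3.80638377e-04]), 'joint_torque': array([ 2.68402640e-03, -3.41249692e+01, -3.03303301e+01,  7.20003177e-02,
        3.04462435e-02, -9.27095039e-05]), 'tool_pos': array([0.17792485, 0.51991891, 0.20441524]), 'ee_rot': array([-3.13962286e+00, -2.08059458e-04,  2.81178341e+00]), 'wrist_force': array([ 0.01501017, -0.18001599,  0.89879063]), 'wrist_torque': array([0.01041273, 0.00895875, 0.01710001]), 'width': 0.09348209957758924}
```

View pics/scene1.png

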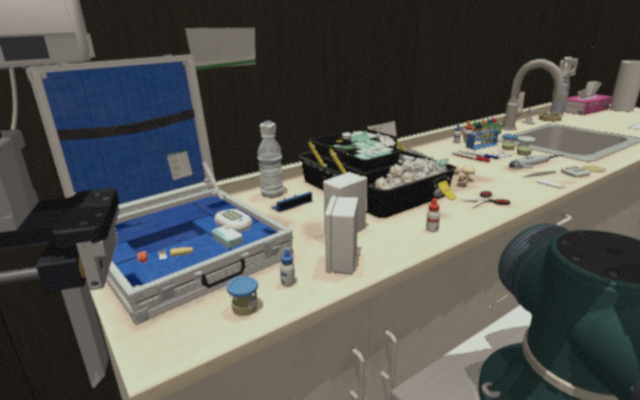

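View pics/side1.png

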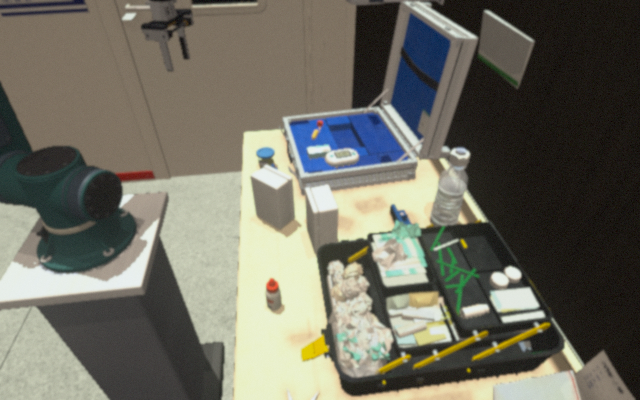

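Scene view: two white boxes, at about (346,200) behind and (341,235) in front. The blue rail is at (294,201), the red dropper at (433,215), the blue dropper at (288,268) and the cup at (242,295). In the side view the boxes are at (322,215) and (272,195), and the rail at (398,215). The box farthest from the base should be the back one, so I'll enlarge to confirm.

```bash
python3 - <<'E'
import cv2,numpy as np
a=cv2.imread('pics/scene1.png')[160:310,220:460];b=cv2.imread('pics/side1.png')[140:320,230:430]
a=cv2.resize(a,(400,250),interpolation=3)
a=cv2.imread('pics/scene1.png')[160:290,260:390];a=cv2.resize(a,None,fx=3,fy=3,interpolation=2)
b=cv2.resize(b[:130],None,fx=2,fy=3,interpolation=2)
print(a.shape,b.shape)
cv2.imwrite('pics/c1.png',np.hstack([a,b]))
E
```

```text
(390, 390, 3) (390, 400, 3)
```

View pics/c1.png

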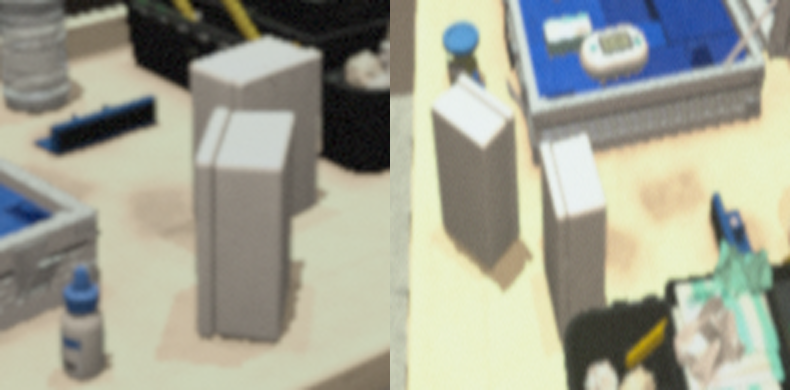

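```bash
python3 - <<'E'
from h import *
import pickle
D=pickle.load(open('d1.pkl','rb'));sc,si=D['scene'],D['side']
S=lambda u,v:(260+u/3,160+v/3)
T=lambda u,v:(230+(u-390)/2,140+v/3)
def pr(n,s,pts,z):
    for p in pts: print(n,p,onz(s,p,z)[:2].round(4))
pr('back top side',si,[T(541,136),T(588,133),T(605,208),T(560,218)],.129)
pr('back top scene',sc,[S(192,72),S(268,38),S(320,52)],.129)
pr('front top side',si,[T(432,98),T(459,78),T(515,118),T(487,147)],.129)
pr('front top scene',sc,[S(212,108),S(294,112),S(288,142),S(199,166)],.129)
pr('rail top scene(near top)',sc,[S(50,131),S(156,97)],.028)
pr('rail foot scene',sc,[S(53,152),S(157,120)],0)
pr('rail top side',si,[T(713,196),T(738,250)],.028)
pr('rail foot side',si,[T(713,222)],0)
pr('blue foot',sc,[S(82,373)],0);pr('blue top',sc,[S(80,268)],.074)
pr('red foot',sc,[(433,229)],0);pr('red top',sc,[(434,201)],.078);pr('red top side',si,[(272,280)],.078)
pr('cup top',sc,[(242,286)],.05);pr('cup top side',si,[T(460,37)],.05)
pr('case corner scene',sc,[S(97,215)],.06);pr('case corner foot',sc,[S(97,262)],0)
pr('case side',si,[T(535,130),T(762,65)],.06)
pr('tray side',si,[(318,246),(355,238)],.06)
pr('tray scene',sc,[(304,152),(377,211),(454,167)],.03)
pr('bottle',sc,[(271,192)],0)
# blue mask for foot of bottle side
E
```

```text
back top side (305.5, 185.33333333333334) [ 0.5092 -0.0368]
back top side (329.0, 184.33333333333334) [ 0.5608 -0.0405]
back top side (337.5, 209.33333333333331) [ 0.5658 -0.1253]
back top side (315.0, 212.66666666666669) [ 0.5191 -0.129 ]
back top scene (324.0, 184.0) [ 0.5388 -0.0226]
back top scene (349.3333333333333, 172.66666666666666) [ 0.56   -0.1097]
back top scene (366.6666666666667, 177.33333333333334) [ 0.5129 -0.1198]
front top side (251.0, 172.66666666666666) [0.3904 0.0277]
front top side (264.5, 166.0) [0.4215 0.0499]
front top side (292.5, 179.33333333333334) [ 0.4825 -0.011 ]
front top side (278.5, 189.0) [ 0.4498 -0.0415]
front top scene (330.6666666666667, 196.0) [0.478  0.0061]
front top scene (358.0, 197.33333333333334) [ 0.4396 -0.0317]
front top scene (356.0, 207.33333333333334) [0.406  0.0021]
front top scene (326.3333333333333, 215.33333333333334) [0.4121 0.066 ]
rail top scene(near top) (276.6666666666667, 203.66666666666666) [ 0.7132 -0.0025]
rail top scene(near top) (312.0, 192.33333333333334) [ 0.7194 -0.1151]
rail foot scene (277.6666666666667, 210.66666
[... 385 characters left out ...]
2]
red foot (433, 229) [ 0.4202 -0.2453]
red top (434, 201) [ 0.4118 -0.2277]
red top side (272, 280) [ 0.424  -0.2464]
cup top (242, 286) [0.4136 0.2398]
cup top side (265.0, 152.33333333333334) [0.419  0.2311]
case corner scene (292.3333333333333, 231.66666666666669) [0.5093 0.0795]
case corner foot (292.3333333333333, 247.33333333333331) [0.5461 0.059 ]
case side (302.5, 183.33333333333334) [0.5092 0.0608]
case side (416.0, 161.66666666666666) [0.8192 0.1127]
tray side (318, 246) [ 0.5209 -0.1562]
tray side (355, 238) [ 0.6016 -0.1442]
tray scene (304, 152) [ 1.0319 -0.3005]
tray scene (377, 211) [ 0.5245 -0.1666]
tray scene (454, 167) [ 0.614  -0.5641]
bottle (271, 192) [ 0.8505 -0.0631]
```

The back box (scene ~(346,200), side ~(322,215)) is about 0.545 m from the base, and the front one (scene (341,235), side (272,195)) about 0.437 m. So the back box is the one meant. Its lid seam faces the robot and the rail is behind it, which fits the description. Its centre is at about (0.538, -0.082), yaw about +0.08, and the rail face at about (0.721, -0.062). Moving in now.

Request:
{"fn": "step_arm", "kwargs": {"plan": [[[0,0,40,0.05,50],[16,-34,50,0.1,25],[32,-69,50,0.15,25],[48,-104,50,0.2,25],[64,-138,50,0.25,25],[80,-172,50,0.3,25],[96,-207,50,0.35,25],[112,-241,50,0.4,25]]]}}

```text
time: 0.77
tool_pos: [0.2901, 0.2775, 0.2551]
ee_rot: [-3.141, -0.0, -3.068]
wrist_force: [-0.7, -0.0, -0.4]
width: 0.0439
```

Request:
{"fn": "step_arm", "kwargs": {"plan": [[[16,-34,0,0,25],[32,-69,0,0,25],[48,-104,0,0,25],[64,-138,0,0,25],[80,-172,0,0,25],[96,-207,0,0,25],[112,-241,0,0,25],[128,-276,0,0,25]]]}}

```text
time: 1.43
tool_pos: [0.4182, 0.0016, 0.2552]
ee_rot: [3.141, -0.0, -3.072]
wrist_force: [1.1, 0.4, -0.7]
width: 0.0231
```

Request:
{"fn": "step_arm", "kwargs": {"plan": [[[14,-30,0,0,25],[28,-60,0,0,25],[40,-88,0,0,25],[40,-88,0,0,25],[40,-88,0,0,25]]]}}

```text
time: 1.85
tool_pos: [0.4579, -0.0856, 0.2544]
ee_rot: [3.14, -0.002, -3.074]
wrist_force: [0.3, 0.1, 0.1]
width: 0.0237
```

```bash
python3 - <<'E'
from h import *
import pickle
o=robot.get_obs();print(o['time'],o['tool_pos'],o['ee_rot'],o['joint_positions'],o['wrist_force'],o['width'])
w=snap('wrist');w['obs']=o;pickle.dump(w,open('w1.pkl','wb'));print(w['camera_matrix'],w['T_tool_cam'])
s=snap('side')
cv2.imwrite('pics/m2.png',np.vstack([cv2.resize(w['frame'][:,:,::-1],(560,350)),cv2.resize(s['frame'][:250,180:580,::-1],(400,250)) if 0 else cv2.copyMakeBorder(s['frame'][:250,160:560,::-1],0,0,0,160,0)]))
cv2.imwrite('pics/w1.png',w['frame'][:,:,::-1])
E
```

```text
1.85 [ 0.45793069 -0.08557937  0.25437355] [ 3.14017906e+00 -2.48062436e-03 -3.07420870e+00] [-3.06858701e-01 -1.03592024e-01  1.46416552e+00  4.18372052e-04
  1.78384483e+00 -1.94494935e+00] [0.33577377 0.14347311 0.07079494] 0.023682515322914273
[[309.70691629   0.         321.92993788]
 [  0.         309.70691629 200.75358495]
 [  0.           0.           1.        ]] [[-7.88090706e-04 -9.61494367e-01 -2.74823510e-01  8.00699691e-02]
 [ 9.99999687e-01 -7.40094414e-04 -2.78338083e-04 -4.42148957e-04]
 [ 6.42251542e-05 -2.74823643e-01  9.61494650e-01 -1.80004024e-01]
 [ 0.00000000e+00  0.00000000e+00  0.00000000e+00  1.00000000e+00]]
```

View pics/m2.png

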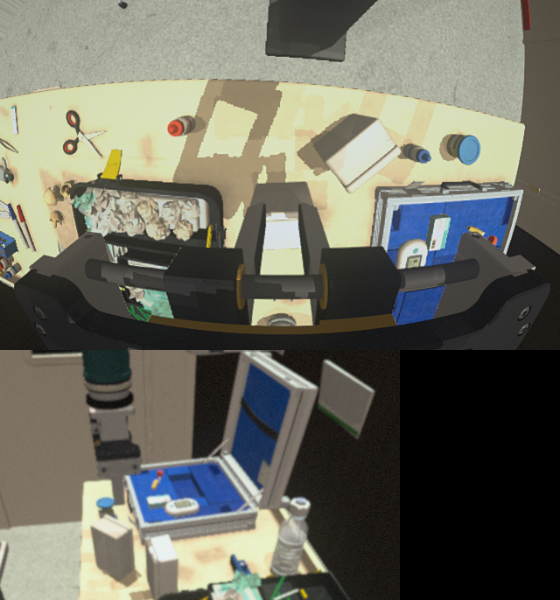

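The side crop shows the hand behind the target box, and in the wrist view the box top sits between the fingers at (282,230). The wrist camera faces back to the robot, so I'll turn the hand half a turn to see the rail and box ahead.

Request:
{"fn": "step_arm", "kwargs": {"plan": [[[0,0,0,-0.12,25],[0,0,0,-0.24,25],[0,0,0,-0.36,25],[0,0,0,-0.48,25],[0,0,0,-0.6,25],[0,0,0,-0.72,25],[0,0,0,-0.84,25],[0,0,0,-0.96,25]]]}}

```text
time: 2.62
tool_pos: [0.4577, -0.0829, 0.2559]
ee_rot: [3.141, 0.0, 2.249]
wrist_force: [0.0, -0.6, -0.4]
width: 0.0235
```

Request:
{"fn": "step_arm", "kwargs": {"plan": [[[0,0,0,-0.12,25],[0,0,0,-0.24,25],[0,0,0,-0.36,25],[0,0,0,-0.48,25],[0,0,0,-0.6,25],[0,0,0,-0.72,25],[0,0,0,-0.84,25],[0,0,0,-0.96,25]]]}}

```text
time: 3.28
tool_pos: [0.4577, -0.0829, 0.2559]
ee_rot: [3.141, -0.0, 1.289]
wrist_force: [1.1, 0.1, 0.3]
width: 0.0232
```

Request:
{"fn": "step_arm", "kwargs": {"plan": [[[0,0,0,-0.12,25],[0,0,0,-0.24,25],[0,0,0,-0.36,25],[0,0,0,-0.48,25],[0,0,0,-0.6,25],[0,0,0,-0.72,25],[0,0,0,-0.84,25],[0,0,0,-0.96,25]]]}}

```text
time: 3.95
tool_pos: [0.4577, -0.0829, 0.2559]
ee_rot: [3.141, -0.001, 0.329]
wrist_force: [0.0, -0.2, 1.2]
width: 0.0237
```

Request:
{"fn": "step_arm", "kwargs": {"plan": [[[0,0,0,-0.12,25],[0,0,0,-0.24,25],[0,0,0,-0.26,25],[0,0,0,-0.26,25],[0,0,0,-0.26,25]]]}}

```text
time: 4.37
tool_pos: [0.4579, -0.0838, 0.2557]
ee_rot: [3.141, -0.0, 0.076]
wrist_force: [-0.3, 0.3, 0.4]
width: 0.0236
```

```bash
cat >> h.py <<'E'
from scipy.spatial.transform import Rotation as Ro
def wray(w,p):
    K=w['camera_matrix'];o=w['obs'];q=(np.array(p,float)-K[:2,2])/K[0,0];r=np.linalg.norm(q)
    d=np.r_[q/max(r,1e-9)*np.sin(r),np.cos(r)];T=w['T_tool_cam'];A=Ro.from_euler('xyz',o['ee_rot']).as_matrix()
    return A@T[:3,3]+o['tool_pos'],A@T[:3,:3]@d
def wz(w,p,z):
    o,d=wray(w,p);return (o+d*(z-o[2])/d[2])[:2].round(4)
def wsnap(f):
    import pickle
    o=robot.get_obs();w=snap('wrist',f+'.png');w['obs']=o;pickle.dump(w,open(f+'.pkl','wb'))
    print(o['time'],o['tool_pos'].round(4),o['ee_rot'].round(3),o['wrist_force'].round(1),round(o['width'],3));return w
E
python3 - <<'E'
from h import *
w=wsnap('w2')
E
```

```text
4.3667 [ 0.4579 -0.0838  0.2557] [ 3.141 -0.     0.076] [-0.3  0.3  0.4] 0.024
```

View pics/w2.png

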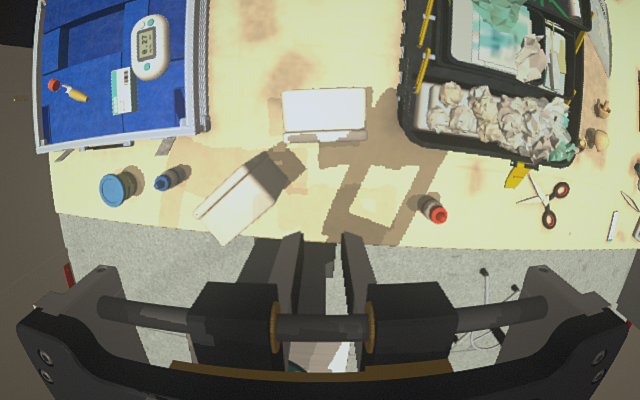

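```bash
python3 - <<'E'
from h import *
import pickle
w=pickle.load(open('w2.pkl','rb'))
for p in [(283,91),(366,88),(367,129),(285,132),(286,142),(366,140)]: print(p,wz(w,p,.129))
for p,z in [((172,180),.074),((435,211),.078),((117,189),.05)]: print(p,wz(w,p,z))
print('tray',[wz(w,p,.05) for p in [(402,20),(401,120),(412,143)]],'case',[wz(w,p,.06) for p in[(208,20),(208,130)]])
print('front',[wz(w,p,.129) for p in [(196,213),(220,244),(278,196),(246,172)]])
E
```

```text
(283, 91) [ 0.559  -0.0384]
(366, 88) [ 0.5683 -0.1192]
(367, 129) [ 0.5276 -0.1237]
(285, 132) [ 0.5184 -0.043 ]
(286, 142) [ 0.5084 -0.0446]
(366, 140) [ 0.5165 -0.1237]
(172, 180) [0.4483 0.1098]
(435, 211) [ 0.4333 -0.2302]
(117, 189) [0.4234 0.2228]
tray [array([ 0.672 , -0.1694]), array([ 0.5409, -0.1777]), array([ 0.5133, -0.1955])] case [array([0.6561, 0.0744]), array([0.5126, 0.0638])]
front [array([0.4262, 0.053 ]), array([0.3917, 0.0257]), array([ 0.4523, -0.0391]), array([ 0.4754, -0.0047])]
```

Request:
{"fn": "step_arm", "kwargs": {"plan": [[[22,-3,-20,0.03,25],[22,-3,-50,0.03,25],[22,-3,-80,0.03,25],[22,-3,-110,0.03,25],[22,-3,-130,0.03,25],[22,-3,-144,0.03,25],[22,-3,-144,0.03,25],[22,-3,-144,0.03,25]]]}}

```text
time: 5.08
tool_pos: [0.4796, -0.0873, 0.111]
ee_rot: [-3.141, 0.002, 0.103]
wrist_force: [-0.4, 0.6, 0.3]
width: 0.0236
```

Request:
{"fn": "step_arm", "kwargs": {"plan": [[[6,1,0,0,25],[12,1,0,0,25],[18,2,0,0,25],[23,2,0,0,25],[28,3,0,0,25],[33,3,0,0,25],[38,4,0,0,25],[43,5,0,0,25]]]}}

```text
time: 5.75
tool_pos: [0.5237, -0.0826, 0.1115]
ee_rot: [3.141, -0.0, 0.102]
wrist_force: [-1.0, -0.8, 0.3]
width: 0.0236
```

```bash
python3 - <<'E'
from h import *
o=robot.get_obs();print(o['time'],o['tool_pos'],o['wrist_force'],o['width'])
a=snap('side')['frame'][130:280,230:430,::-1];b=snap('scene')['frame'][140:290,240:440,::-1]
cv2.imwrite('pics/m3.png',cv2.resize(np.hstack([a,b]),None,fx=2,fy=2,interpolation=2))
E
```

```text
5.75 [ 0.52370342 -0.08259648  0.11150984] [-0.98474904 -0.78262033  0.34908994] 0.023576686245283383
```

View pics/m3.png

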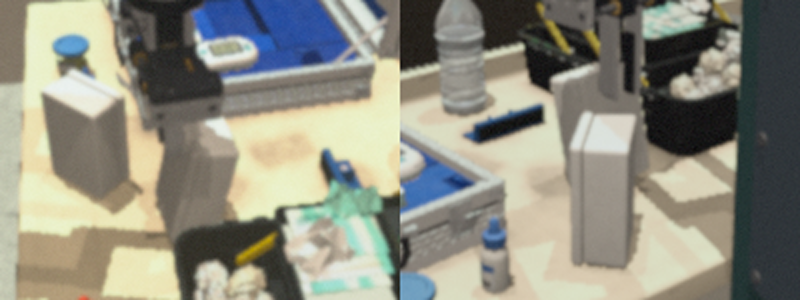

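The box is tilting forward: its top leans at (200,140) on the left and its left edge leans at (565,100) on the right. The rail is at (335,165) and (508,122). I'll keep pushing.

Request:
{"fn": "step_arm", "kwargs": {"plan": [[[5,0,0,0,25],[10,1,0,0,25],[15,1,0,0,25],[20,2,0,0,25],[25,2,0,0,25],[30,3,0,0,25],[35,3,0,0,25],[40,4,0,0,25]]]}}

```text
time: 6.52
tool_pos: [0.5637, -0.0787, 0.1114]
ee_rot: [3.141, 0.0, 0.102]
wrist_force: [0.7, 0.0, 1.2]
width: 0.0238
```

Request:
{"fn": "step_arm", "kwargs": {"plan": [[[0,0,0,0,25],[0,0,10,0,25],[-10,0,30,0,25],[-20,0,60,0,25],[-40,0,90,0,25],[-60,0,120,0,25],[-60,0,120,0,25]]]}}

```text
time: 7.1
tool_pos: [0.5037, -0.0793, 0.2408]
ee_rot: [3.136, -0.013, 0.101]
wrist_force: [0.6, -0.6, 1.5]
width: 0.0237
```

```bash
python3 - <<'E'
from h import *
import pickle
w=wsnap('w3');a=snap('side');b=snap('scene');pickle.dump((a,b),open('d3.pkl','wb'))
a=cv2.resize(a['frame'][130:260,280:440,::-1],(400,325),interpolation=2);b=cv2.resize(b['frame'][150:280,240:400,::-1],(400,325),interpolation=2)
c=cv2.resize(w['frame'][:170,140:540,::-1],(640,272))
cv2.imwrite('pics/m4.png',np.vstack([np.hstack([a,b]),cv2.copyMakeBorder(c,0,0,0,160,0)]))
E
```

```text
7.1 [ 0.5037 -0.0793  0.2408] [ 3.136 -0.013  0.101] [ 0.6 -0.6  1.5] 0.024
```

View pics/m4.png

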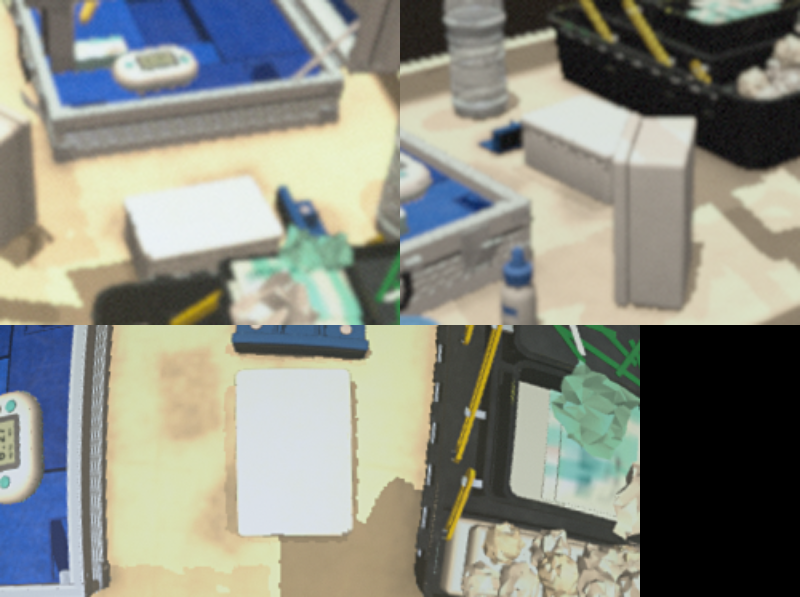

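The box is lying on its base, lid up, with its far end just short of the rail. In the wrist crop the box spans (235–354, 369–537) and the rail (233–368, up to about 357). I'll measure both with masks.

```bash
cat > m.py <<'E'
from h import *
def meas(w,show=True):
    f=w['frame'].astype(int);mn=f.min(2);mx=f.max(2)
    m=((mn>185)&(mx-mn<28)).astype(np.uint8);m=cv2.morphologyEx(m,cv2.MORPH_OPEN,np.ones((3,3)))
    n,l,st,c=cv2.connectedComponentsWithStats(m)
    k=1+np.argmax(st[1:,4]);print('area',st[k])
    cn=cv2.findContours((l==k).astype(np.uint8),0,2)[0][0][:,0,:]
    P=np.array([wz(w,p,.054) for p in cn])
    (c,s,a)=cv2.minAreaRect((P*1000).astype(np.float32));print('box centre',np.round(c,1),'size',np.round(s,1),'ang',round(a,2))
    print(cv2.boxPoints((c,s,a)).round(1).tolist())
    return st[k]
E
python3 - <<'E'
from m import *
import pickle
w=pickle.load(open('w3.pkl','rb'));meas(w)
f=w['frame'].astype(int)
for u in (290,300,310,320,330,340,350,360,366):
    print(u,[(v,tuple(f[v,u])) for v in range(12,26)] if u in(300,350) else '')
    col=f[:40,u]; d=[v for v in range(40) if col[v].max()<45]; b=[v for v in range(40) if col[v,2]>col[v,0]+25]
    if d: print(' dark',d[0],d[-1],wz(w,(u,d[0]-.5),.028),wz(w,(u,d[-1]+.5),0))
row=f[12];print([u for u in range(250,400) if row[u,2]>row[u,0]+20 or row[u].max()<60][::1])
row=f[18];print([u for u in range(250,400) if row[u,2]>row[u,0]+20 or row[u].max()<60][::1])
E
```

```text
area [ 287   27   73  105 7374]
box centre [630.1 -69.7] size [126.9  84.2] ang 6.5
[[562.2999877929688, -35.0], [571.9000244140625, -118.69999694824219], [697.9000244140625, -104.30000305175781], [688.4000244140625, -20.600000381469727]]
290 
300 [(12, (np.int64(64), np.int64(66), np.int64(62))), (13, (np.int64(63), np.int64(62), np.int64(56))), (14, (np.int64(58), np.int64(58), np.int64(51))), (15, (np.int64(58), np.int64(60), np.int64(55))), (16, (np.int64(59), np.int64(60), np.int64(56))), (17, (np.int64(71), np.int64(69), np.int64(63))), (18, (np.int64(109), np.int64(100), np.int64(82))), (19, (np.int64(207), np.int64(184), np.int64(143))), (20, (np.int64(206), np.int64(184), np.int64(144))), (21, (np.int64(209), np.int64(190), np.int64(149))), (22, (np.int64(214), np.int64(203), np.int64(159))), (23, (np.int64(214), np.int64(206), np.int64(161))), (24, (np.int64(213), np.int64(208), np.int64(162))), (25, (np.int64(215), np.int64(214), np.int64(167)))]
310 
320 
330 
340 
350 [(12, (np.int64(67), np.int64(101), np.int64(138))), (13, (np.int64(63), np.int64(88), np.int64(114))), 
[... 297 characters left out ...]
), (20, (np.int64(106), np.int64(98), np.int64(81))), (21, (np.int64(214), np.int64(188), np.int64(146))), (22, (np.int64(214), np.int64(198), np.int64(154))), (23, (np.int64(213), np.int64(216), np.int64(168))), (24, (np.int64(212), np.int64(219), np.int64(174))), (25, (np.int64(214), np.int64(221), np.int64(175)))]
360 
366 
[325, 326, 327, 328, 329, 330, 331, 332, 333, 334, 335, 336, 337, 338, 339, 340, 341, 342, 343, 344, 345, 346, 347, 348, 349, 350, 351, 352, 353, 354, 355, 356, 357, 358, 359, 360, 361, 362, 363, 364, 365, 366, 367, 368, 369]
[333, 335, 336, 337, 338, 339, 340, 341, 342, 343, 344, 345, 346, 347, 348, 349, 351, 352, 353, 354, 355, 356, 357, 359, 360, 361, 363, 365, 366]
```

```bash
python3 - <<'E'
from m import *
import pickle
w=pickle.load(open('w3.pkl','rb'))
f=w['frame'].astype(int)
P=[];Q=[]
for u in range(290,366,5):
    c=f[:45,u].max(1); v=next(v for v in range(10,40) if c[v]>140); v=v-1+(140-c[v-1])/(c[v]-c[v-1])-.0
    P.append(wz(w,(u,v-.2),0)); 
P=np.array(P);k=np.polyfit(P[:,1],P[:,0],1);print('foot',P.round(3).tolist(),'yaw',np.arctan(-k[0]),'x at -.065',np.polyval(k,-.065))
for v in (8,10,12,14,16):
    d=[u for u in range(260,395) if f[v,u].max()<125 or f[v,u,2]>f[v,u,0]+20]; d=[u for u in d if 270<u<385]
    print(v,d[0],d[-1],wz(w,(d[0]-.5,v),.028),wz(w,(d[-1]+.5,v),.028))
E
```

```text
** On entry to DLASCL parameter number  4 had an illegal value
 ** On entry to DLASCL parameter number  4 had an illegal value
 ** On entry to DLASCL parameter number  4 had an illegal value
 ** On entry to DLASCL parameter number  4 had an illegal value
 ** On entry to DLASCL parameter number  5 had an illegal value
 ** On entry to DLASCL parameter number  4 had an illegal value<stdin>:7: RuntimeWarning: divide by zero encountered in scalar divide
h.py:22: RuntimeWarning: invalid value encountered in divide
  d=np.r_[q/max(r,1e-9)*np.sin(r),np.cos(r)];T=w['T_tool_cam'];A=Ro.from_euler('xyz',o['ee_rot']).as_matrix()
h.py:22: RuntimeWarning: invalid value encountered in sin
  d=np.r_[q/max(r,1e-9)*np.sin(r),np.cos(r)];T=w['T_tool_cam'];A=Ro.from_euler('xyz',o['ee_rot']).as_matrix()
h.py:22: RuntimeWarning: invalid value encountered in cos
  d=np.r_[q/max(r,1e-9)*np.sin(r),np.cos(r)];T=w['T_tool_cam'];A=Ro.from_euler('xyz',o['ee_rot']).as_matrix()
Traceback (most recent call last):
numpy.linalg.LinAlgError: SVD did not converge in Linear Least Squares
```

```bash
python3 - <<'E'
from m import *
import pickle
w=pickle.load(open('w3.pkl','rb'))
f=w['frame'].astype(int)
P=[]
for u in range(290,366,5):
    c=f[:45,u].max(1); v=max(v for v in range(6,26) if c[v]<140)+.5
    P.append(wz(w,(u,v),0))
P=np.array(P);k=np.polyfit(P[:,1],P[:,0],1);print('foot',P.tolist(),'yaw',np.arctan(-k[0]),'x at -.065',np.polyval(k,-.065))
for v in (6,8,10,12,14,16):
    d=[u for u in range(270,385) if f[v,u].max()<125 or f[v,u,2]>f[v,u,0]+20]
    print(v,d[0],d[-1],wz(w,(d[0]-.5,v),.028),wz(w,(d[-1]+.5,v),.028))
E
```

```text
foot [[0.7196, -0.0157], [0.72, -0.0225], [0.719, -0.0295], [0.7195, -0.0362], [0.7201, -0.043], [0.7192, -0.0499], [0.7198, -0.0567], [0.7205, -0.0634], [0.7213, -0.0701], [0.7221, -0.0768], [0.7229, -0.0836], [0.7238, -0.0903], [0.7232, -0.0972], [0.7226, -0.1041], [0.7237, -0.1109], [0.7247, -0.1178]] yaw 0.05395279751510371 x at -.065 0.7212815034818845
6 286 367 [ 0.7266 -0.0117] [ 0.738 -0.116]
8 285 367 [ 0.7236 -0.0107] [ 0.7351 -0.1163]
10 285 369 [ 0.7207 -0.0111] [ 0.7326 -0.1191]
12 286 369 [ 0.7179 -0.0127] [ 0.7297 -0.1193]
14 286 369 [ 0.7151 -0.013 ] [ 0.7268 -0.1195]
16 287 369 [ 0.7123 -0.0146] [ 0.724  -0.1198]
```

Rail face centre is about (0.7213, -0.0655), yaw 0.054. The box centre is at (0.630, -0.070), yaw 0.113, and it needs to end at (0.657, -0.069). So the push is about 27 mm, nearly straight, with the fingers spread and aligned to the rail.

Request:
{"fn": "step_arm", "kwargs": {"plan": [[[36,3,-30,-0.047,45],[36,3,-65,-0.047,45],[36,3,-100,-0.047,45],[36,3,-135,-0.047,45],[36,3,-165,-0.047,45],[36,3,-190,-0.047,45],[36,3,-204,-0.047,45],[36,3,-204,-0.047,45]]]}}

```text
time: 7.92
tool_pos: [0.5344, -0.0744, 0.0206]
ee_rot: [-3.138, 0.013, 0.055]
wrist_force: [-1.1, 0.3, 1.3]
width: 0.0421
```

Request:
{"fn": "step_arm", "kwargs": {"plan": [[[4,0,0,0,45],[8,0,0,0,45],[12,0,0,0,45],[16,1,0,0,45],[19,1,0,0,45],[22,1,0,0,45],[25,1,0,0,45],[28,1,0,0,45]]]}}

```text
time: 8.58
tool_pos: [0.5673, -0.0746, 0.0278]
ee_rot: [3.141, 0.0, 0.055]
wrist_force: [-1.8, 0.1, 1.2]
width: 0.0418
```

```bash
python3 - <<'E'
from m import *
w=wsnap('w4');meas(w)
E
```

```text
8.5833 [ 0.5673 -0.0746  0.0278] [3.141 0.    0.055] [-1.8  0.1  1.2] 0.042
area [  240     5   167   194 24528]
box centre [654.7 -70.8] size [99.5 83.4] ang 2.95
[[602.9000244140625, -31.700000762939453], [607.2000122070312, -115.0], [706.5999755859375, -109.9000015258789], [702.2999877929688, -26.600000381469727]]
```

Request:
{"fn": "step_arm", "kwargs": {"plan": [[[2,0,0,0,45],[4,1,0,0,45],[6,1,0,0,45],[8,2,0,0,45],[10,2,0,0,45],[11,2,0,0,45],[12,2,0,0,45],[13,2,0,0,45]]]}}

```text
time: 9.3
tool_pos: [0.5802, -0.0725, 0.0275]
ee_rot: [-3.141, 0.0, 0.055]
wrist_force: [-1.6, 0.2, 0.7]
width: 0.0422
```

Request:
{"fn": "step_arm", "kwargs": {"plan": [[[0.5,0,0,0,45],[1,0,0,0,45],[1.5,0,0,0,45],[2,0,0,0,45],[2,0,0,0,45]]]}}

```text
time: 9.72
tool_pos: [0.5816, -0.0725, 0.0275]
ee_rot: [-3.141, 0.001, 0.055]
wrist_force: [-4.4, 1.2, 3.4]
width: 0.0421
```

Contact is starting, with force rising. I'll press slightly more to seat it flat.

Request:
{"fn": "step_arm", "kwargs": {"plan": [[[0.5,0,0,0,45],[1,0,0,0,45],[1,0,0,0,45]]]}}

```text
time: 9.97
tool_pos: [0.5816, -0.0725, 0.0275]
ee_rot: [-3.141, 0.004, 0.055]
wrist_force: [-7.1, 0.8, 4.3]
width: 0.0426
```

Request:
{"fn": "step_arm", "kwargs": {"plan": [[[0.5,0,0,0,45],[1,0,0,0,45],[1,0,0,0,45]]]}}

```text
time: 10.22
tool_pos: [0.5815, -0.0726, 0.0275]
ee_rot: [-3.141, 0.006, 0.055]
wrist_force: [-9.8, 0.7, 6.5]
width: 0.0425
```

The TCP has stalled at x = 0.5816 while the force climbs to 10 N, so the box is seated. I'll back off slowly, rise and look.

Request:
{"fn": "step_arm", "kwargs": {"plan": [[[-1,0,0,0,45],[-2,0,0,0,45],[-3,0,0,0,45],[-5,0,0,0,45],[-10,0,0,0,45],[-18,0,0,0,45],[-28,0,0,0,45],[-36,0,0,0,45]]]}}

```text
time: 10.88
tool_pos: [0.5473, -0.0726, 0.0274]
ee_rot: [3.141, -0.0, 0.055]
wrist_force: [0.5, 1.1, 0.9]
width: 0.0425
```

Request:
{"fn": "step_arm", "kwargs": {"plan": [[[0,0,30,0,45],[0,0,65,0,45],[0,0,100,0,45],[0,0,135,0,45],[0,0,170,0,45],[0,0,200,0,45],[0,0,210,0,45],[0,0,210,0,45]]]}}

```text
time: 11.55
tool_pos: [0.5494, -0.073, 0.2413]
ee_rot: [3.139, -0.007, 0.055]
wrist_force: [-0.1, -0.2, 0.6]
width: 0.0427
```

Request:
{"fn": "step_arm", "kwargs": {"plan": [[[0,0,0,0,45],[0,0,0,0,45],[0,0,0,0,45]]]}}

```text
time: 11.8
tool_pos: [0.5469, -0.0724, 0.2342]
ee_rot: [-3.14, 0.005, 0.055]
wrist_force: [-0.3, 1.1, -0.3]
width: 0.0422
```

```bash
python3 - <<'E'
from m import *
w=wsnap('w5');meas(w);a=snap('side')['frame'][:,:,::-1];b=snap('scene')['frame'][:,:,::-1]
a=cv2.resize(a[130:300,240:440],(400,340),interpolation=2);b=cv2.resize(b[150:320,220:420],(400,340),interpolation=2)
c=w['frame'][:240,:,::-1]
cv2.imwrite('pics/m5.png',np.vstack([np.hstack([a,b]),cv2.copyMakeBorder(c,0,0,0,160,0)]))
E
```

```text
11.8 [ 0.5469 -0.0724  0.2342] [-3.14   0.005  0.055] [-0.3  1.1 -0.3] 0.042
area [ 288   37   74  107 6746]
box centre [655.8 -69.5] size [125.6  84. ] ang 3.15
[[590.7999877929688, -31.0], [595.4000244140625, -114.80000305175781], [720.7999877929688, -107.9000015258789], [716.2000122070312, -24.100000381469727]]
```

View pics/m5.png

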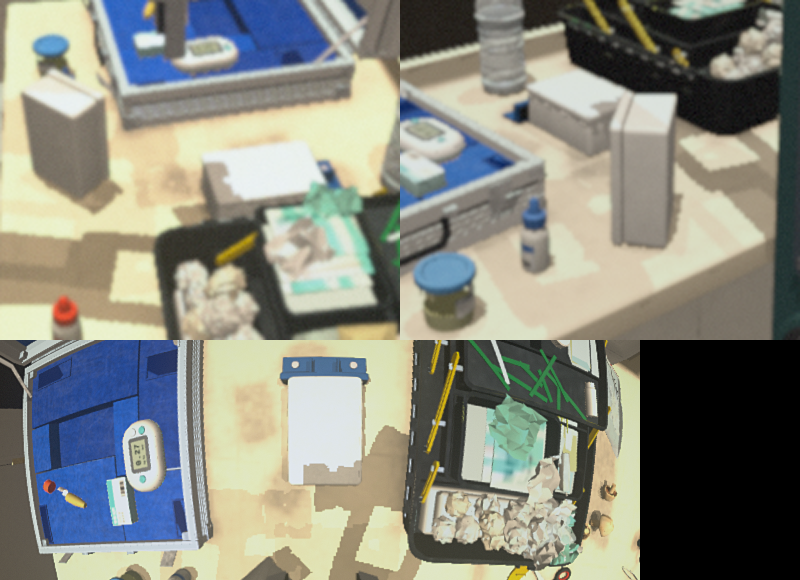

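The box is lid up with its end against the rail, and in the wrist view both the box (288–362) and the rail (281–369) are centred at about u = 325. The bottles, cup and front box are standing where they were. The hand is clear, so I'm handing in.

```bash
python3 -c "
from h import *
print(robot.close_job())"
```

```text
the job is handed in; nothing more can be done
None
```

I tipped the farther of the two white boxes over onto its base, lid up, by pushing near the top of its lid side. I then pushed its end about 27 mm with spread fingers until it sat against the rail, backed off and lifted clear. The job was handed in at about 12 s.

**Seating:** the fingers stalled at the rail while the push force rose to about 10 N, and the box stayed put when I let go. The box is turned 0.055 rad and the rail 0.054 rad, so its end sits flat.

**Centring:** the box is about 2 mm or less off the rail's centre, as measured with the wrist camera.

**Clearance:** the two dropper bottles, the sample cup and the other white box were all still standing. I checked that they hadn't moved by eye only, not by measuring them again. The wrist force was about zero once the hand was clear.

**Disagreements:** the box's long side measured 1 to 3 mm short of its given size, within calibration error. The first fixed-camera readings of the rail face differed by about 1 cm, so I used the closer wrist-camera reading instead. No check failed.

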